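# Restock the baker's caddy

## Task

Restock the wooden caddy: stand all the spice jars that are out on the table upright on its shelves, the dark-capped ones in one neat row on the lower front shelf and the green-capped ones in one on the upper back shelf, close side by side with no more than a finger's width between neighbours; the sugar shaker left on the lower shelf is in the way, so stand it upright on the table instead. Change the twine too: take the empty cardboard core off the spindle, drop it into the scrap bowl, and then set the fresh spool on the spindle, right down on its seat. Leave the eggs and the butter where they are.

Things in the scene. Friction and masses are not known exactly. Their poses are not given: they have to be found in the camera images.
- caddy: pale wooden caddy fixed on the table: two stepped jar shelves, and past its +y side panel a low foot, 14 mm thick, with the twine spindle. Origin on the table under the middle of the shelves, x to its back board, y along the shelves to the spindle. Side panels 10 mm thick, 50 mm high at the lower shelf (x -79 to -5), 82 mm at the upper; back board 82 mm high, its face at x = 69
- lower_row (a point): middle of the lower front shelf on its floor, on the row's centre line (caddy frame -40, 0, 14 mm), axes as the caddy. 156 mm between the side panels, room for three jars; 29 mm in front a steel rail (centre 20 mm above the floor), 29 mm behind the riser, 18 mm high
- upper_row (a point): middle of the upper back shelf on its floor, on the row's centre line (caddy frame 40, 0, 32 mm), axes as the caddy. 156 mm between the side panels, room for three jars; 29 mm in front a steel rail (centre 18 mm above the floor), 29 mm behind the back board
- spindle_seat (a point): top of the flat steel seat disc (44 mm across, 18 mm above the table) under the spindle, at x = 20, y = 134 mm in the caddy frame; the spindle is an upright rod 11 mm thick, its rounded tip 78 mm above this point
- empty_core: empty brown cardboard tube that stands on the spindle at the start, 28 mm outside, 17 mm bore, 66 mm long; origin at the centre of its lower end, z along the tube; 25 g
- core_middle (a point): middle of the empty cardboard tube
- twine_spool: fresh spool of red-and-white twine, rigid: winding 60 mm across and 62 mm high, flush below and 4 mm short of the top of its cardboard tube, 28 mm outside, 17 mm bore, 66 mm tall; stands upright on the baking tray left of the caddy (tray surface 2 mm above the table); origin at the centre of the tube's lower end, z up along the bore; about 0.16 kg
- scrap_bowl: small round steel bowl for scraps, fixed on the table among the jars, 100 mm across the rim and 45 mm high, floor 4 mm thick and about 45 mm across; origin at the centre of its underside
- sugar_shaker: sugar shaker left standing on the caddy's lower shelf: glass body 44 mm across up to 66 mm, grey domed top 34 mm across, 90 mm tall in all; origin at the centre of its underside, z up. There is open table for it in front of the spindle, round x = 0.42, y = 0.145 m, and among the jars as they are put away
- green_jar_1: spice jar with a bright green screw cap, glass body with a paper label, 46 mm across and 105 mm tall (the cap is the top 20 mm and as wide as the jar); may be absent; stands on the table right of the caddy; origin at the centre of its underside, z up along the jar
- green_jar_2: spice jar with a bright green screw cap, glass body with a paper label, 46 mm across and 105 mm tall (the cap is the top 20 mm and as wide as the jar); may be absent; stands on the table right of the caddy; origin at the centre of its underside, z up along the jar
- dark_jar_1: spice jar with a dark brown screw cap, glass body with a paper label, 44 mm across and 105 mm tall (the cap is the top 20 mm and as wide as the jar); may be absent; stands on the table right of the caddy; origin at the centre of its underside, z up along the jar
- dark_jar_2: spice jar with a dark brown screw cap, glass body with a paper label, 44 mm across and 105 mm tall (the cap is the top 20 mm and as wide as the jar); may be absent; stands on the table right of the caddy; origin at the centre of its underside, z up along the jar
- dark_jar_3: spice jar with a dark brown screw cap, glass body with a paper label, 44 mm across and 105 mm tall (the cap is the top 20 mm and as wide as the jar); may be absent; stands on the table right of the caddy; origin at the centre of its underside, z up along the jar
- egg_a: brown egg lying on the table, 57 x 44 mm, a bystander; origin at its underside
- egg_b: brown egg lying on the table, 56 x 43 mm, a bystander; origin at its underside
- butter_block: wrapped block of butter, 73 x 102 x 37 mm, a bystander; origin at the centre of its underside

How it is judged:
On the way, in this order (a step that is already met when the one before it is completed fails the run):
1. the empty core is off the spindle (horizontal distance between core_middle and spindle_seat above 0.05 m), for 0.2 s.
2. the fresh spool is down on the spindle (horizontal distance between twine_spool and spindle_seat below 0.005 m and z of twine_spool in the frame of spindle_seat below 0.005 m), for 0.2 s.
At the end, for the whole second after the job is handed in: Jars upright on their shelves, within 10 mm of the row line, neighbours of a kind under 70 mm apart centre to centre; spool within 5 mm of its seat, upright; core in the bowl, its middle within 50 mm of the centre and under 75 mm high; shaker upright off the caddy; all at rest (all of step 2 and x of green_jar_1 in the frame of upper_row between -0.01 and 0.01 m and y of green_jar_1 in the frame of upper_row between -0.06 and 0.06 m and z of green_jar_1 in the frame of upper_row between -0.006 and 0.006 m and angle between each of green_jar_1, green_jar_2, dark_jar_1, dark_jar_2, dark_jar_3, sugar_shaker's own z axis and vertical below 0.12 rad and linear speed of each of green_jar_1, green_jar_2, dark_jar_1, dark_jar_2, dark_jar_3, twine_spool, sugar_shaker below 0.02 m/s and horizontal distance between green_jar_1 and green_jar_2 below 0.07 m and x of green_jar_2 in the frame of upper_row between -0.01 and 0.01 m and y of green_jar_2 in the frame of upper_row between -0.06 and 0.06 m and z of green_jar_2 in the frame of upper_row between -0.006 and 0.006 m and horizontal distance between green_jar_2 and green_jar_1 below 0.07 m and x of dark_jar_1 in the frame of lower_row between -0.01 and 0.01 m and y of dark_jar_1 in the frame of lower_row between -0.06 and 0.06 m and z of dark_jar_1 in the frame of lower_row between -0.006 and 0.006 m and (horizontal distance between dark_jar_1 and dark_jar_2 below 0.07 m or horizontal distance between dark_jar_1 and dark_jar_3 below 0.07 m) and x of dark_jar_2 in the frame of lower_row between -0.01 and 0.01 m and y of dark_jar_2 in the frame of lower_row between -0.06 and 0.06 m and z of dark_jar_2 in the frame of lower_row between -0.006 and 0.006 m and (horizontal distance between dark_jar_2 and dark_jar_1 below 0.07 m or horizontal distance between dark_jar_2 and dark_jar_3 below 0.07 m) and x of dark_jar_3 in the frame of lower_row between -0.01 and 0.01 m and y of dark_jar_3 in the frame of lower_row between -0.06 and 0.06 m and z of dark_jar_3 in the frame of lower_row between -0.006 and 0.006 m and (horizontal distance between dark_jar_3 and dark_jar_1 below 0.07 m or horizontal distance between dark_jar_3 and dark_jar_2 below 0.07 m) and z of twine_spool in the frame of spindle_seat above -0.005 m and angle between twine_spool's own z axis and vertical below 0.1 rad and horizontal distance between core_middle and scrap_bowl below 0.05 m and height (world z) of core_middle below 0.075 m and linear speed of empty_core below 0.03 m/s and height (world z) of sugar_shaker between -0.01 and 0.01 m); the robot touches nothing.
It fails at once if an egg or the butter was pushed more than 3 cm (distance of any of egg_a, egg_b, butter_block from where it was at the start of the episode above 0.03 m).
Of green_jar_1, green_jar_2, dark_jar_1, dark_jar_2, dark_jar_3 only 4 to 5 are there at a start; the rules pass over those that are not, and their reading is None.
At some moment in a run one of twine_spool may be knocked a few centimetres aside while the robot is not near it.
It also fails if it takes over 200 s, if anything falls off the work surface, if the arm or the gripper's body presses on something with over 40 N, if the wrist force passes 120 N, or if a joint passes its speed limit or range.

## Robot

A 6-joint arm with a two-finger parallel gripper is mounted at the origin on the work surface; the furniture and walls round the work are solid. World frame = base frame: x ahead of the robot, y to its left, z up, the work surface at z = 0. Lengths are in m, angles in rad, forces in N, time in s.
With the tool pointing down it reaches from about 0.425 to 0.925 m from the base axis. Payload 12.5 kg.
Tool frame: the origin (TCP) lies on the front face of the gripper's body, between the roots of the fingers; the fingertips stand manip.tips_ahead ahead of it and the grasp point (between the pads) lies 54 mm ahead of it (manip.tips_ahead is the distance from the TCP to the fingertips, in m); z points along the fingers, y is the line along which they close (so a half turn about z gives the same grasp; the last joint's range is limited). The gripper opens to 85 mm and grips with 20 to 120 N. Pads are 22 mm wide; open, the fingers measure 114 mm over their backs; the gripper's body (76 mm by 85 mm) begins 54 mm behind the grasp point. The pads swing forward as they close: fully open they stand 13 mm farther back than shut.
Start: joints at [1.128, 0.491, 1.559, -0, 1.092, -0.106], TCP at [0.207, 0.59, 0.304] pointing down, gripper open.
Joint ranges: [-3.1, 3.1], [-0.84, 2.19], [0.05, 2.79], [-1.13, 4.28], [0.06, 2.93], [-2.69, 2.69]. Speed limits (rad/s): [2.22, 2.22, 2.79, 3.14, 3.14, 3.14].

## Interface

Orientations are given as [roll, pitch, yaw] about the fixed x, y, z axes, in that order (R = Rz(yaw) Ry(pitch) Rx(roll)).
In Python, from workcell import manip gives the robot as it stands.
- The arm moves only by the tool apply_moves, never from a script. Its argument "increments" is one flat list of numbers, 7 for each row, row after row: the shift along the tool's x, y, z in mm, then the turn, a rotation vector about the tool's x, y, z in rad, then the opening, from 0 (shut) to 1 (fully open). In form: [x, y, z, ax, ay, az, fingers, x, y, z, ax, ay, az, fingers, ...]. A call has 1 to 12 rows; each row shifts and turns the commanded pose from where the row before left it, along the tool's axes as they then stand; what a row does not reach is not made up. A row lasts 1/8 s, in which the tool goes at most 62.5 mm and 10.7 degrees, less where a joint would pass 70% of its speed; a pose out of reach is approached as far as the arm can. A call with a gripper value outside its range is refused whole. The fingers move at their own pace and stop on an object; "force" is the grip in N (left out, the last holds). Time passes only in rows, so rows that do not move let the fingers close. It gives the time, the measured TCP pose, the force, the opening and the grip force at its end, in the units of the state.
- manip.get_state(): the state, without advancing time (a new reading comes with each control period).
- manip.get_image(name): name is "scene" or "top" or "wrist"; returns the picture (480x640x3 uint8, red, green, blue); there is no depth.
- manip.get_calibration(name): a dict with "camera_matrix" (3x3 intrinsics, pixels), "view" (4x4, takes a point from world to camera coordinates). Camera axes: x right, y down, z forward; pixel columns grow to the right and rows downward; lengths in m; the calibration is good to about 2 mm. The wrist camera is an equidistant fisheye: a pixel r from the principal point sees the ray r / f radians off the axis. A picture is of the moment at which its call begins: read the wrist's pose just before it. get_calibration takes no time and is no camera call; for the wrist camera it gives the pose at the moment of the call.
- manip.hand_in(): hands the job in; it is judged then, once.
The state is a dict: "time_s": time; "joints": joint angles; "qvel": joint speeds; "tau": joint torques, N m; "position": TCP position; "orientation": TCP orientation; "contact_force": force on the tool from outside, world axes, zero at the start; "ft_torque": the same for the moment, N m; "finger_gap": finger opening in m; "gripper_force": force on a finger pad.
Only numpy, scipy, OpenCV 4.12 (cv2) and the standard library are available. Lean on these libraries where they do the work, as an engineer would, in place of code of your own. Each camera call takes 0.05 s, during which the arm holds its last target. There are 200 camera calls.

## Working session

There is one attempt and no reset: what is moved stays moved. The work goes in short steps, Python scripts to look and compute and a tool call to move; the robot and the scene stay as the last step left them, time stands still between calls to the robot, and variables do not carry over. Pictures are saved under pics/ and viewed, at most 14 in all, crops included, and the job is handed in when it is done.

Besides the shell and the picture viewer there is one more tool, called after "Emit:" by a JSON object that holds its "method" and its "body". apply_moves: Moves the arm, as the interface text tells. Its arguments: {"type":"object","properties":{"increments":{"type":"array","items":{"type":"number"}},"force":{"type":"number"}},"required":["increments"]}

```bash
mkdir -p pics; ls
cat > h.py <<'E'
import numpy as np, cv2
from workcell import manip
def snap(n,f):
    im=manip.get_image(n); cv2.imwrite('pics/'+f,im[:,:,::-1]); return im
def ray(n,u,v):
    c=manip.get_calibration(n); K=np.array(c['camera_matrix']); T=np.array(c['view'])
    d=np.linalg.inv(K)@[u,v,1]; R=T[:3,:3]
    return -R.T@T[:3,3], R.T@d
def onz(n,u,v,z):
    o,d=ray(n,u,v); return o+d*(z-o[2])/d[2]
def proj(n,p):
    c=manip.get_calibration(n); K=np.array(c['camera_matrix']); T=np.array(c['view'])
    q=K@(T[:3,:3]@np.array(p)+T[:3,3]); return q[:2]/q[2]
E
python3 - <<'E'
from h import *
snap('scene','s0.png');snap('top','t0.png')
print(manip.get_state(),manip.tips_ahead)
for n in('scene','top'):
    print(manip.get_calibration(n)); print(ray(n,320,240))
E
```

```text
pics
{'time_s': 0.1, 'joints': array([ 1.12837669e+00,  4.91521464e-01,  1.55941766e+00, -2.97481294e-05,
        1.09172618e+00, -1.05623639e-01]), 'qvel': array([-0.00017362, -0.00062709, -0.00065687, -0.00022954, -0.00037554,
        0.00044543]), 'tau': array([ 3.46651417e-03, -6.19447231e+01, -2.62024730e+01, -8.94645996e-05,
        2.88267838e-03, -1.93489576e-06]), 'position': array([0.20647675, 0.58975909, 0.30336232]), 'orientation': array([-3.14052320e+00, -8.68492709e-05,  2.80481034e+00]), 'contact_force': array([ 0.38129455, -0.16190163,  0.30936639]), 'ft_torque': array([ 0.01587591, -0.04600793,  0.03047594]), 'gripper_force': 0.0, 'finger_gap': 0.08540687609223167} 0.0726
{'camera_matrix': array([[569.63331812,   0.        , 325.91675068],
       [  0.        , 569.63331812, 234.41665852],
       [  0.        ,   0.        ,   1.        ]]), 'view': array([[ 0.50888974, -0.8608189 , -0.00469659, -0.25938451],
       [-0.47964486, -0.2790124 , -0.83192121,  0.2569052 ],
       [ 0.71482309,  0.42560886, -0.55487391,  1.06352223],
       [ 0.        ,  0.        ,  0.        ,  1.        ]])}
(array([-0.50500887, -0.60424783,  0.80262739]), array([ 0.70483597,  0.43181536, -0.56297932]))
{'camera_matrix': array([[581.21226405,   0.        , 333.55832424],
       [  0.        , 581.21226405, 237.3156655 ],
       [  0.        ,   0.        ,   1.        ]]), 'view': array([[ 1.09200208e-02, -9.99940306e-01,  3.70642236e-04,
        -5.68257104e-02],
       [-9.76188539e-01, -1.07409428e-02, -2.16657723e-01,
         4.55176807e-01],
       [ 2.16648771e-01,  2.00409014e-03, -9.76247558e-01,
         1.49216064e+00],
       [ 0.00000000e+00,  0.00000000e+00,  0.00000000e+00,
         1.00000000e+00]])}
(array([ 0.12168415, -0.05492371,  1.55535681]), array([ 0.2118855 ,  0.02528075, -0.97725684]))
```

View pics/s0.png

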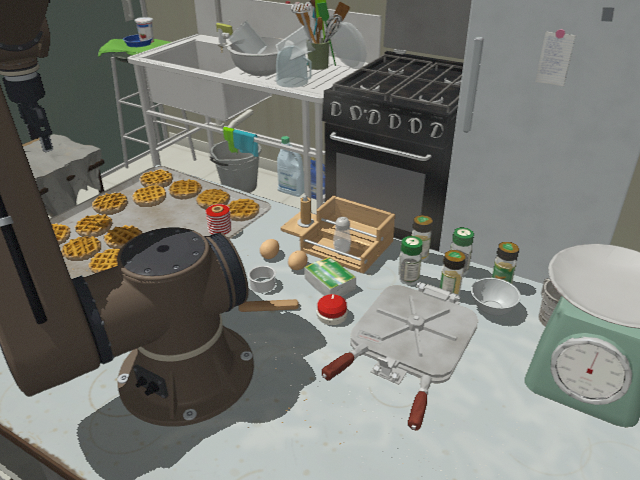

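View pics/t0.png

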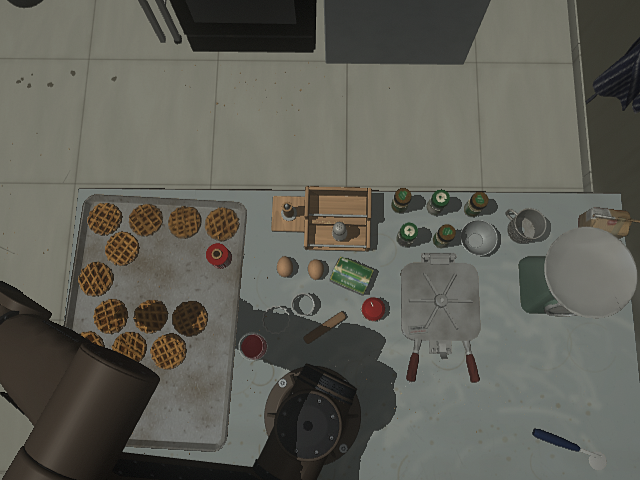

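The scene shows five jars: dark caps at top-view pixels (401,200), (477,203) and (446,235), green caps at (440,200) and (408,234). The scrap bowl is near (480,238), the shaker near (340,232), the core near (288,210) and the spool at (218,256). I'll zoom in next.

Run:
```python
from h import *
t=cv2.imread('pics/t0.png')
c=cv2.resize(t[180:280,260:380],None,fx=6,fy=6,interpolation=cv2.INTER_CUBIC); 
cv2.imwrite('pics/t0a.png',c[:600,:800])
c=cv2.resize(t[180:270,380:510],None,fx=6,fy=6,interpolation=cv2.INTER_CUBIC); cv2.imwrite('pics/t0b.png',c)
for n,u,v,z in [('d',401,200,.105),('g',440,200,.105),('d',477,203,.105),('g',408,234,.105),('d',446,235,.105),('bowl',480,238,.045),('spool',218,256,.068),('core',288,210,.084),('shaker',340,228,.1)]:
    print(n,onz('top',u,v,z).round(3))
```

```text
d [ 0.545 -0.226  0.105]
g [ 0.546 -0.327  0.105]
d [ 0.539 -0.422  0.105]
g [ 0.454 -0.242  0.105]
d [ 0.453 -0.34   0.105]
bowl [ 0.459 -0.442  0.045]
spool [0.399 0.248 0.068]
core [0.52  0.068 0.084]
shaker [ 0.469 -0.068  0.1  ]
```

View pics/t0a.png

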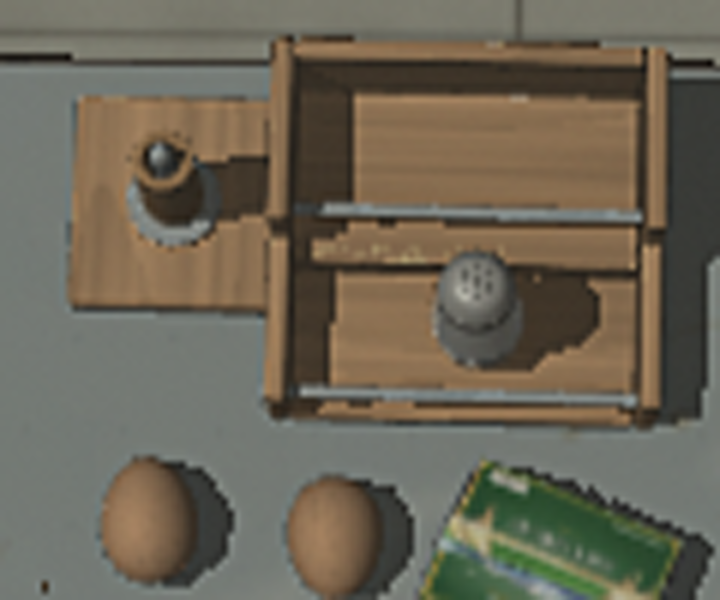

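View pics/t0b.png

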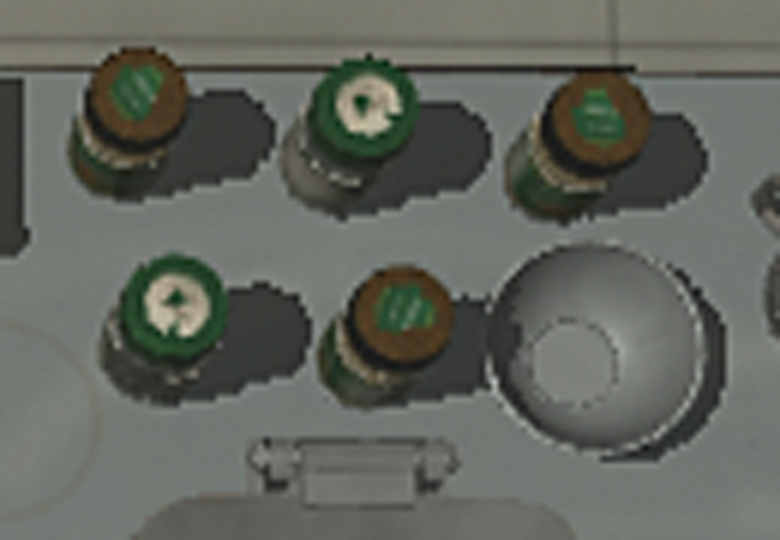

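The zoomed crops show the caddy with its panels, rails, the core and spindle tip at crop-a (162,150), and the shaker. Crop b shows the caps at (137,98), (365,108), (600,118), (174,304) and (402,314), and the bowl rim centred at (595,348).

Run:
```python
from h import *
def cr(x,y,ox,oy): return (x+.5)/6-.5+ox,(y+.5)/6-.5+oy
P={}
for n,x,y,z in [('d1',137,98,.105),('g1',365,108,.105),('d2',600,118,.105),('g2',174,304,.105),('d3',402,314,.105),('bowl',595,348,.045),('bowlfloor',573,364,.004)]:
    P[n]=onz('top',*cr(x,y,380,180),z)
for n,x,y,z in [('tip',162,150,.096),('coretop',165,166,.084),('seatL',128,205,.018),('shakerdome',479,270,.090),
  ('FL',266,410,.05),('FR',659,420,.05),('BL',272,40,.082),('BR',667,50,.082),('railfL',300,391,.034),('railfR',637,401,.034),('railuL',322,209,.05),('railuR',640,218,.05),('footBL',78,97,.014),('footFL',70,306,.014)]:
    P[n]=onz('top',*cr(x,y,260,180),z)
t=cv2.imread('pics/t0.png')
hsv=cv2.cvtColor(t,cv2.COLOR_BGR2HSV)
m=((hsv[...,0]<8)|(hsv[...,0]>172))&(hsv[...,1]>140)&(hsv[...,2]>60); m=m.astype(np.uint8); 
_,l,s,c=cv2.connectedComponentsWithStats(m[230:280,195:245]); print(s,c)
s=cv2.imread('pics/s0.png')
x0,y0=190,180;k=2.2
c=cv2.resize(s[y0:y0+150,x0:x0+350],None,fx=k,fy=k,interpolation=cv2.INTER_CUBIC)
for n,p in P.items():
    u,v=proj('scene',p); print(n,p.round(4),(u.round(1),v.round(1)))
    cv2.drawMarker(c,(int((u+.5-x0)*k),int((v+.5-y0)*k)),(255,0,255),0,8,1)
cv2.imwrite('pics/s0a.png',c)
```

```text
[[   0    0   50   50 2209]
 [  11   13   22   22  291]] [[24.87460389 24.58895428]
 [21.65635739 23.82474227]]
d1 [ 0.5556 -0.2296  0.105 ] (np.float64(422.2), np.float64(220.1))
g1 [ 0.5522 -0.3281  0.105 ] (np.float64(463.1), np.float64(232.7))
d2 [ 0.5489 -0.4296  0.105 ] (np.float64(508.4), np.float64(246.7))
g2 [ 0.4642 -0.244   0.105 ] (np.float64(412.0), np.float64(241.3))
d3 [ 0.4609 -0.3413  0.105 ] (np.float64(454.5), np.float64(255.4))
bowl [ 0.4604 -0.4383  0.045 ] (np.float64(495.7), np.float64(292.7))
bowlfloor [ 0.462  -0.4384  0.004 ] (np.float64(492.8), np.float64(307.4))
tip [0.5315 0.0714 0.096 ] (np.float64(305.6), np.float64(195.2))
coretop [0.5276 0.0709 0.084 ] (np.float64(305.0), np.float64(200.1))
seatL [0.5273 0.0929 0.018 ] (np.float64(298.4), np.float64(220.1))
shakerdome [ 0.4809 -0.0667  0.09  ] (np.float64(344.1), np.float64(221.6))
FL [0.4262 0.0262 0.05  ] (np.float64(298.4), np.float64(235.9))
FR [ 0.4236 -0.1469  0.05  ] (np.float64(362.7), np.float64(258.1))
BL [0.5863 0.0255 0.082 ] (np.float64(332.5), np.float64(195.2))
BR [ 0.5836 -0.1489  0.082 ] (np.float64(394.6), np.float64(213.8))
railfL [0.4382 0.0121 0.034 ] (np.float64(306.3), np.float64(240.7))
railfR [ 0.4353 -0.1381  0.034 ] (np.float64(361.4), np.float64(260.0))
railuL [0.5179 0.0032 0.05  ] (np.float64(326.4), np.float64(220.7))
railuR [ 0.5153 -0.1386  0.05  ] (np.float64(377.6), np.float64(237.3))
footBL [0.5794 0.1178 0.014 ] (np.float64(301.2), np.float64(209.9))
footFL [0.4807 0.1181 0.014 ] (np.float64(280.1), np.float64(227.2))
```

View pics/s0a.png

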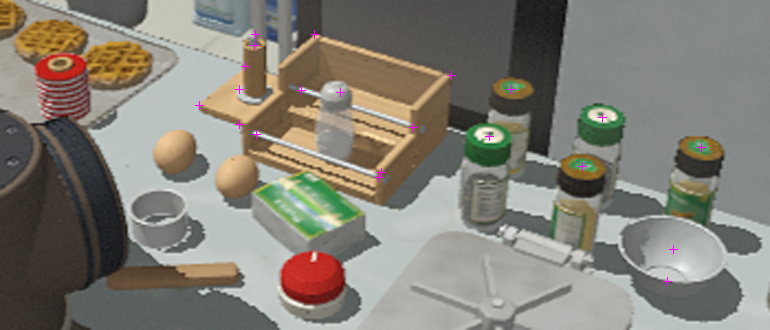

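The projections of the top-view points land within 1–2 px in the scene view, at the caps, bowl, tip and caddy corners, so the measurements hold. I'm turning the tool so it closes along the caddy's x, then going over the core.

Emit:
{"method": "apply_moves", "body": {"increments": [0,0,0,0,0,0.178,0.6,0,0,0,0,0,0.178,0.6,0,0,0,0,0,0.178,0.6,0,0,0,0,0,0.178,0.6,0,0,0,0,0,0.178,0.6,0,0,0,0,0,0.178,0.6,0,0,0,0,0,0.178,0.6], "force": 30}}

```text
time_s: 0.98
position: [0.2065, 0.5898, 0.3036]
orientation: [-3.141, 0.001, 1.553]
contact_force: [-0.3, -0.7, 0.3]
finger_gap: 0.0514
gripper_force: 0.0
```

Emit:
{"method": "apply_moves", "body": {"increments": [-43,27.4,0,0,0,0,0.6,-43,27.4,0,0,0,0,0.6,-43,27.4,0,0,0,0,0.6,-43,27.4,0,0,0,0,0.6,-43,27.4,0,0,0,0,0.6,-43,27.4,0,0,0,0,0.6,-43,27.4,0,0,0,0,0.6,-43,27.4,0,0,0,0,0.6,-43,27.4,0,0,0,0,0.6,-43,27.4,0,0,0,0,0.6,-43,27.4,0,0,0,0,0.6,-41,27.4,0,0,0,0,0.6]}}

```text
time_s: 2.48
position: [0.5298, 0.0703, 0.3037]
orientation: [-3.141, -0.0, 1.558]
contact_force: [0.9, 0.6, -0.3]
finger_gap: 0.0512
gripper_force: 0.0
```

```bash
cat >> h.py <<'E'
from scipy.spatial.transform import Rotation as Ro
def go(*p):
    "tool-frame shifts in mm from the measured pose to TCP target(s)"
    s=manip.get_state(); R=Ro.from_euler('xyz',s['orientation']).as_matrix(); q=s['position']
    print('t',round(s['time_s'],2),'at',q.round(4),'rpy',s['orientation'].round(3),'gap',round(s['finger_gap'],4),'F',s['contact_force'].round(1))
    for a in p:
        a=np.array(a); print(a,'->',(R.T@(a-q)*1000).round(1)); q=a
O=np.array([.5055,-.0625]); W=-.015
def cad(x,y):
    c,s=np.cos(W),np.sin(W); return O+[c*x-s*y,s*x+c*y]
def wray(u,v):
    "rays of the fisheye wrist camera"
    c=manip.get_calibration('wrist'); K=np.array(c['camera_matrix']); T=np.array(c['view'])
    d=np.array([(u-K[0,2])/K[0,0],(v-K[1,2])/K[1,1]]); r=np.hypot(*d); 
    d=np.array([*(np.sin(r)*d/r),np.cos(r)]); R=T[:3,:3]; return -R.T@T[:3,3],R.T@d
E
python3 - <<'E'
from h import *
print(cad(.02,.134),cad(-.04,0),cad(.04,0))
go((.528,.071,.124))
c=manip.get_calibration('wrist'); snap('wrist','w0.png')
o,d=wray(c['camera_matrix'][0][2]+.01,c['camera_matrix'][1][2]); print(o,d,c['camera_matrix'])
for u,v,z in [(478,365,.014),(479,278,.104)]: print(onz('top',(u+.5)/6-.5+260,(v+.5)/6-.5+180,z))
E
```

```text
[0.52750767 0.07118494] [ 0.4655045  -0.06190002] [ 0.5454955  -0.06309998]
t 2.48 at [0.5298 0.0703 0.3037] rpy [-3.141 -0.     1.558] gap 0.0512 F [ 0.9  0.6 -0.3]
[0.528 0.071 0.124] -> [  0.6  -1.7 179.7]
[0.53378384 0.14289384 0.3736361 ] [-0.00291925 -0.29690137 -0.95490369] [[371.64829954   0.         321.87679638]
 [  0.         371.64829954 243.16799818]
 [  0.           0.           1.        ]]
[ 0.45529371 -0.06729589  0.014     ]
[ 0.47393023 -0.06666629  0.104     ]
```

View pics/w0.png

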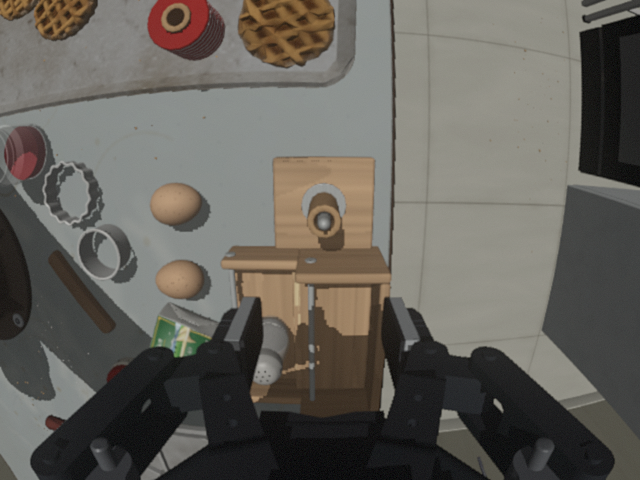

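The wrist view shows the core at about (323,218) with the spindle tip at (324,222), the seat around it, and the spool tube hole at (177,16).

```bash
cat >> h.py <<'E'
def won(u,v,z):
    o,d=wray(u,v); return (o+d*(z-o[2])/d[2]).round(4)
E
python3 - <<'E'
from h import *
im=cv2.imread('pics/w0.png')
for u,v,z in [(324,222,.096),(323,218,.084),(177,16,.068),(323,199,.018)]: print(u,v,won(u,v,z))
print(onz('top',216.3,252,.066), onz('scene',218.3,208.5,.068))
E
```

```text
324 222 [0.5348 0.0736 0.096 ]
323 218 [0.5341 0.0739 0.084 ]
177 16 [0.412  0.2527 0.068 ]
323 199 [0.5344 0.0772 0.018 ]
[0.40957843 0.25373223 0.066     ] [0.40663396 0.25106974 0.068     ]
```

Emit:
{"method": "apply_moves", "body": {"increments": [0.5,-1.8,30,0,0,0,0.6,0,0,50,0,0,0,0.6,0,0,50,0,0,0,0.6,0,0,35,0,0,0,0.6,0,0,13,0,0,0,0.6,0,0,0,0,0,0,0.6]}}

```text
time_s: 3.28
position: [0.5274, 0.0725, 0.1258]
orientation: [-3.141, -0.0, 1.559]
contact_force: [-0.0, 0.4, 0.9]
finger_gap: 0.0511
gripper_force: 0.0
```

Run:
```python
from h import *
im=snap('wrist','w1.png')
c=im[150:480,120:520]; cv2.imwrite('pics/w1a.png',cv2.resize(c[:,:,::-1],None,fx=1.8,fy=1.8))
go()
```

```text
t 3.33 at [0.5277 0.0726 0.1266] rpy [ 3.141 -0.     1.559] gap 0.0511 F [-0.1 -0.  -0.3]
```

View pics/w1a.png

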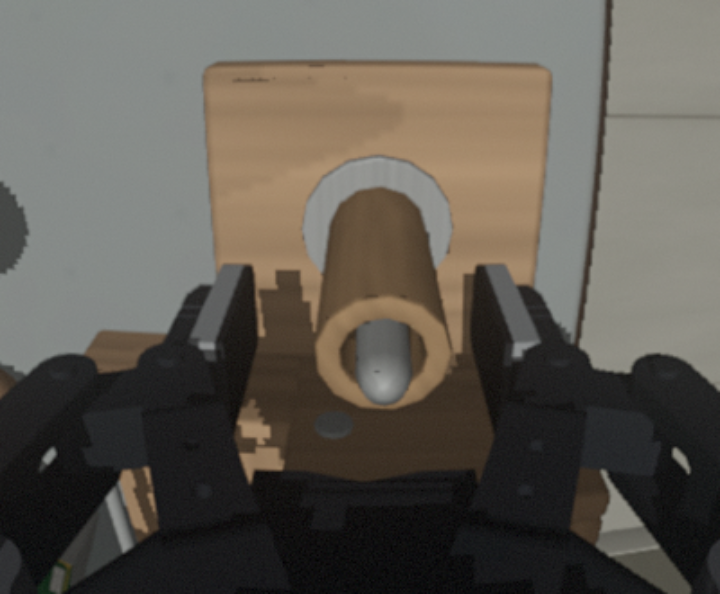

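The core sits about 4 mm toward +x of the finger mid-plane: 383 against 364 in the crop. I'm shifting, gripping and lifting.

Emit:
{"method": "apply_moves", "body": {"increments": [-0.5,4.2,2,0,0,0,0.6,0,0,0,0,0,0,0.2,0,0,0,0,0,0,0.1,0,0,0,0,0,0,0.1,0,0,0,0,0,0,0.1,0,0,0,0,0,0,0.1], "force": 20}}

```text
time_s: 4.08
position: [0.5319, 0.072, 0.1246]
orientation: [3.14, -0.0, 1.559]
contact_force: [-0.3, -0.2, 6.0]
finger_gap: 0.0281
gripper_force: 19.6
```

Emit:
{"method": "apply_moves", "body": {"increments": [0,0,-25,0,0,0,0.1,0,0,-45,0,0,0,0.1,0,0,-45,0,0,0,0.1,0,0,-30,0,0,0,0.1]}}

```text
time_s: 4.58
position: [0.5314, 0.072, 0.271]
orientation: [3.14, -0.0, 1.559]
contact_force: [0.4, -0.3, -0.8]
finger_gap: 0.0277
gripper_force: 20.0
```

Run:
```python
from h import *
im=snap('wrist','w2.png')
cv2.imwrite('pics/w2a.png',im[0:480,100:540,::-1])
go((.4600,-.438,.27),(.46,-.438,.118))
```

```text
t 4.62 at [0.5322 0.0721 0.2741] rpy [ 3.136 -0.     1.559] gap 0.0281 F [-0.1 -0.1  4.7]
[ 0.46  -0.438  0.27 ] -> [-510.9  -66.2    3.6]
[ 0.46  -0.438  0.118] -> [ -0.   -0.9 152. ]
```

View pics/w2a.png

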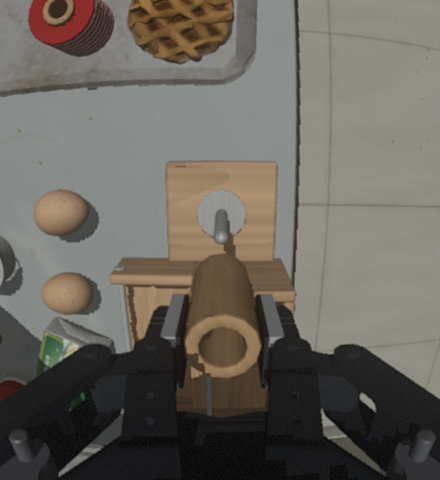

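The core is held and clear of the spindle, whose tip is at (321,240) in the full frame, on the mid-plane. Carrying it to the bowl.

Emit:
{"method": "apply_moves", "body": {"increments": [-30,-4,0,0,0,0,0.1,-48,-6,0,0,0,0,0.1,-48,-6,0,0,0,0,0.1,-48,-6,0,0,0,0,0.1,-48,-6,0,0,0,0,0.1,-48,-6,0,0,0,0,0.1,-48,-6,0,0,0,0,0.1,-48,-6,0,0,0,0,0.1,-48,-6,0,0,0,0,0.1,-48,-6,0,0,0,0,0.1,-30,-4,0,0,0,0,0.1,-19,-4.5,0,0,0,0,0.1]}}

```text
time_s: 6.12
position: [0.4583, -0.4394, 0.2684]
orientation: [-3.141, -0.001, 1.558]
contact_force: [-0.2, 1.2, -0.6]
finger_gap: 0.0279
gripper_force: 20.0
```

Emit:
{"method": "apply_moves", "body": {"increments": [0,0,40,0,0,0,0.1,0,0,50,0,0,0,0.1,0,0,40,0,0,0,0.1,0,0,25,0,0,0,0.1,0,0,0,0,0,0,0.1]}}

```text
time_s: 6.75
position: [0.4587, -0.4374, 0.1125]
orientation: [-3.14, -0.002, 1.559]
contact_force: [-0.3, -0.1, 0.8]
finger_gap: 0.0279
gripper_force: 20.2
```

Run:
```python
from h import *
go((.46,-.438,.111))
```

```text
t 6.75 at [ 0.4587 -0.4374  0.1125] rpy [-3.140e+00 -2.000e-03  1.559e+00] gap 0.0279 F [-0.3 -0.1  0.8]
[ 0.46  -0.438  0.111] -> [-0.6  1.3  1.5]
```

Emit:
{"method": "apply_moves", "body": {"increments": [0,0,1,0,0,0,0.5,0,0,0,0,0,0,0.5,0,0,0,0,0,0,0.5,0,0,-30,0,0,0,0.5,0,0,-50,0,0,0,0.9,0,0,-50,0,0,0,0.9,0,0,-40,0,0,0,0.9]}}

```text
time_s: 7.62
position: [0.4588, -0.4381, 0.2856]
orientation: [3.14, 0.001, 1.559]
contact_force: [0.5, 0.3, 0.3]
finger_gap: 0.0768
gripper_force: 0.0
```

Emit:
{"method": "apply_moves", "body": {"increments": [40,6,0,0,0,0,0.9,55,6,0,0,0,0,0.9,55,6,0,0,0,0,0.9,55,6,0,0,0,0,0.9,55,6,0,0,0,0,0.9,55,6,0,0,0,0,0.9,55,4,0,0,0,0,0.9,55,0,0,0,0,0,0.9,55,0,0,0,0,0,0.9,40,0,0,0,0,0,0.9,20,0,0,0,0,0,0.9]}}

```text
time_s: 9.0
position: [0.505, 0.1033, 0.2834]
orientation: [3.141, -0.0, 1.561]
contact_force: [0.3, -0.0, 0.5]
finger_gap: 0.0768
gripper_force: 0.0
```

Run:
```python
from h import *
go((.41,.2535,.28))
t=snap('top','t1.png'); w=snap('wrist','w3.png')
a=cv2.resize(t[190:270,450:510,::-1],None,fx=5,fy=5)
out=np.zeros((480,640+300,3),np.uint8); out[:,:640]=w[:,:,::-1]; out[:400,640:]=a
cv2.imwrite('pics/v3.png',cv2.resize(out,None,fx=.85,fy=.85))
```

```text
t 9.0 at [0.505  0.1033 0.2834] rpy [ 3.141 -0.     1.561] gap 0.0768 F [ 0.3 -0.   0.5]
[0.41   0.2535 0.28  ] -> [149.3 -96.5   3.4]
```

View pics/v3.png

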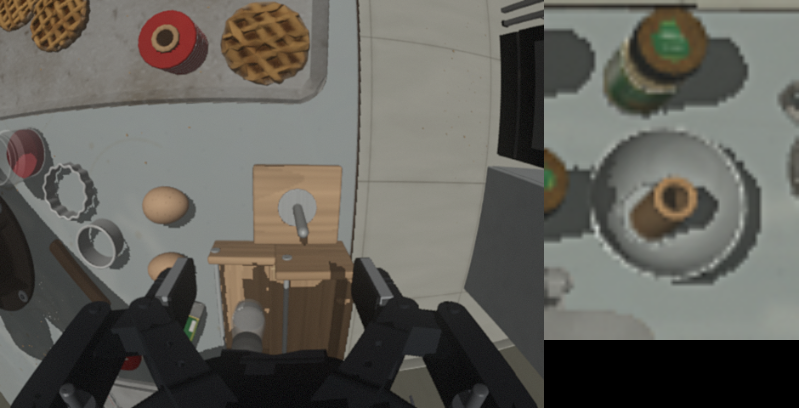

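The core stands in the bowl (top inset). In the wrist frame the spool tube hole is at about (194,45), the spindle tip at (358,278) and the seat at (349,243).

Run:
```python
from h import *
for u,v,z in [(194,45,.068),(357.6,277.6,.096),(349.4,243.5,.018)]: print(won(u,v,z))
t=cv2.imread('pics/t1.png'); hsv=cv2.cvtColor(t,cv2.COLOR_BGR2HSV)
m=(((hsv[...,0]<8)|(hsv[...,0]>172))&(hsv[...,1]>140)&(hsv[...,2]>60)).astype(np.uint8)
_,l,s,c=cv2.connectedComponentsWithStats(m[220:290,185:255]); print(s[1:],c[1:]+[185,220])
w=cv2.imread('pics/w3.png'); hsv=cv2.cvtColor(w,cv2.COLOR_BGR2HSV)
m=(((hsv[...,0]<8)|(hsv[...,0]>172))&(hsv[...,1]>140)&(hsv[...,2]>60)).astype(np.uint8)
_,l,s,c=cv2.connectedComponentsWithStats(m[0:110,130:260]); print(s[1:],c[1:]+[130,0])
```

```text
[0.4069 0.254  0.068 ]
[0.5321 0.072  0.096 ]
[0.5314 0.0747 0.018 ]
[] []
[[  33   12   68   69 2735]] [[197.29835466  46.57074954]]
```

Emit:
{"method": "apply_moves", "body": {"increments": [30,-20,0,0,0,0,0.95,40,-26,10,0,0,0,0.95,40,-26,20,0,0,0,0.95,30,-19,25,0,0,0,0.95,10,-7,25,0,0,0,0.95,0,0,10,0,0,0,0.95]}}

```text
time_s: 9.85
position: [0.4088, 0.2523, 0.1922]
orientation: [-3.141, 0.001, 1.56]
contact_force: [1.1, 0.5, 0.4]
finger_gap: 0.0809
gripper_force: 0.0
```

Run:
```python
from h import *
go((.407,.254,.108))
w=snap('wrist','w4.png')[:,:,::-1].copy(); hsv=cv2.cvtColor(w,cv2.COLOR_BGR2HSV)
m=(((hsv[...,0]<8)|(hsv[...,0]>172))&(hsv[...,1]>140)&(hsv[...,2]>60)).astype(np.uint8)
n,l,s,c=cv2.connectedComponentsWithStats(m)
for i in range(1,n):
    if s[i,4]>300: print(s[i],c[i])
cv2.imwrite('pics/w4a.png',w[100:480,100:540])
```

```text
t 9.85 at [0.4088 0.2523 0.1922] rpy [-3.141e+00  1.000e-03  1.560e+00] gap 0.0809 F [1.1 0.5 0.4]
[0.407 0.254 0.108] -> [ 1.7 -1.8 84.2]
[ 267  210  101   97 5819] [317.01821619 256.71146245]
```

View pics/w4a.png

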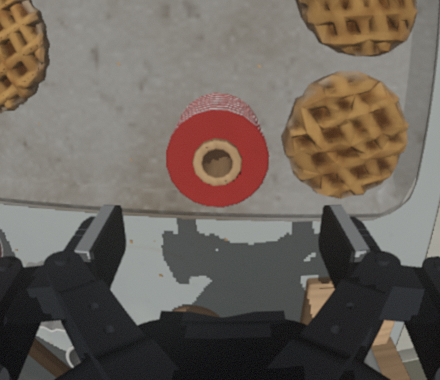

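The spool's tube hole is at (317,262) in the full frame.

Run:
```python
from h import *
print(won(317,262,.068), won(317,258.5,.064)); go((.406,.254,.108))
```

```text
[0.4066 0.257  0.068 ] [0.4066 0.2576 0.064 ]
t 9.9 at [0.4091 0.2519 0.1917] rpy [-3.140e+00  1.000e-03  1.559e+00] gap 0.0812 F [-0.1  0.2 -1.3]
[0.406 0.254 0.108] -> [ 2.1 -3.  83.7]
```

Emit:
{"method": "apply_moves", "body": {"increments": [4,-3,20,0,0,0,0.95,0,0,40,0,0,0,0.95,0,0,24,0,0,0,0.95,0,0,0,0,0,0,0.95,0,0,0,0,0,0,0.5,0,0,0,0,0,0,0.5,0,0,0,0,0,0,0.5,0,0,0,0,0,0,0.5], "force": 40}}

```text
time_s: 10.9
position: [0.4069, 0.2564, 0.1106]
orientation: [3.139, -0.001, 1.559]
contact_force: [-0.2, -3.2, 6.2]
finger_gap: 0.0586
gripper_force: 41.7
```

Emit:
{"method": "apply_moves", "body": {"increments": [0,0,-25,0,0,0,0.5,0,0,-45,0,0,0,0.5,0,0,-45,0,0,0,0.5,0,0,-17,0,0,0,0.5,-20,14,0,0,0,0,0.5,-40,28,0,0,0,0,0.5,-40,28,0,0,0,0,0.5,-20,14,0,0,0,0,0.5,0,0,0,0,0,0,0.5]}}

```text
time_s: 12.02
position: [0.4894, 0.1342, 0.2419]
orientation: [3.14, -0.0, 1.556]
contact_force: [0.8, 0.3, -1.9]
finger_gap: 0.0584
gripper_force: 44.0
```

Run:
```python
from h import *
go((.532,.0725,.24))
w=snap('wrist','w5.png')[:,:,::-1].copy(); hsv=cv2.cvtColor(w,cv2.COLOR_BGR2HSV)
t=snap('top','t5.png')[:,:,::-1]
a=cv2.resize(w[200:480,200:440],None,fx=2,fy=2)
b=cv2.resize(t[190:260,210:330],None,fx=3,fy=3) if 0 else t[180:300,200:330]
b=cv2.resize(b,None,fx=2.4,fy=2.4)
out=np.zeros((560,800,3),np.uint8); out[:,:480]=a; out[:b.shape[0],480:480+b.shape[1]]=b
cv2.imwrite('pics/v5.png',out)
```

```text
t 12.03 at [0.4894 0.1342 0.2419] rpy [ 3.14  -0.     1.556] gap 0.0584 F [ 0.8  0.3 -1.9]
[0.532  0.0725 0.24  ] -> [-61.1  43.5   2. ]
```

View pics/v5.png

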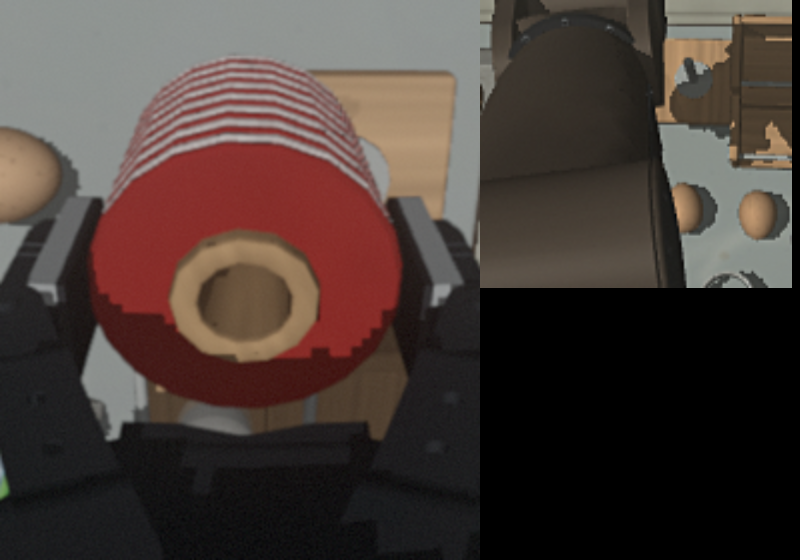

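Run:
```python
from h import *
T0=np.array(manip.get_calibration('wrist')['view']); p0=manip.get_state()['position']
def at(u,v,z,pos):  # camera moves with the tool (same orientation)
    o,d=wray(u,v); o=o+np.array(pos)-p0; return (o+d*(z-o[2])/d[2]).round(4)
a=np.array(won(322.5,348,.1993)); print('spool top',a,'rel TCP',a-p0)
print('w1 tip',at(332.8,360,.096,(.5277,.0726,.1266)), 'core', at(332.8,349.5,.084,(.5277,.0726,.1266)))
print('w2 tip',at(321,240,.096,(.5322,.0721,.2741)),'core',at(322.5,346,.2335,(.5322,.0721,.2741))-np.array([.5322,.0721,0]))
print('w3 tip',at(357.6,277.6,.096,(.505,.1033,.2834)))
```

```text
spool top [0.489  0.1377 0.1993] rel TCP [ 0.00058652  0.00212336 -0.04232334]
w1 tip [0.5317 0.0776 0.096 ] core [0.532  0.0738 0.084 ]
w2 tip [0.532  0.0737 0.096 ] core [0.0006 0.0041 0.2335]
w3 tip [0.5319 0.0723 0.096 ]
```

Emit:
{"method": "apply_moves", "body": {"increments": [-30,20,0,0,0,0,0.5,-26,18,5,0,0,0,0.5,-7,5,10,0,0,0,0.5,0,0,5,0,0,0,0.5,0,0,0,0,0,0,0.5,0,0,0,0,0,0,0.5]}}

```text
time_s: 12.88
position: [0.5307, 0.0728, 0.2211]
orientation: [3.141, -0.0, 1.56]
contact_force: [0.2, -0.3, -2.3]
finger_gap: 0.0585
gripper_force: 44.0
```

Run:
```python
from h import *
go((.532,.0705,.2)); w=snap('wrist','w6.png'); go()
c=manip.get_calibration('wrist'); T=np.array(c['view']);print((-T[:3,:3].T@T[:3,3]).round(4), 'spool', won(322.5,348,.178))
cv2.imwrite('pics/w6a.png',cv2.resize(w[180:460,200:440,::-1],None,fx=2,fy=2))
```

```text
t 12.88 at [0.5307 0.0728 0.2211] rpy [ 3.141 -0.     1.56 ] gap 0.0585 F [ 0.2 -0.3 -2.3]
[0.532  0.0705 0.2   ] -> [-2.3  1.3 21.1]
t 12.93 at [0.5308 0.0726 0.2212] rpy [ 3.141 -0.     1.56 ] gap 0.0586 F [ 0.2 -0.1 -1.9]
[0.5319 0.1487 0.2913] spool [0.5314 0.0741 0.178 ]
```

View pics/w6a.png

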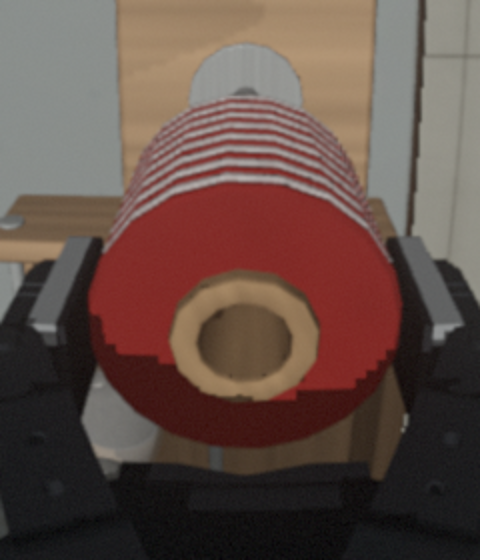

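The spool is aligned laterally with the seat disc: columns 245 and 246 in the crop. The disc's far edge is at row 43, which gives a check on y.

Run:
```python
from h import *
print(won(322.8,201.6,.018), won(295.5,228,.018),won(350,228,.018)); go()
```

```text
[0.5321 0.0966 0.018 ] [0.5111 0.0764 0.018 ] [0.5526 0.076  0.018 ]
t 12.93 at [0.5308 0.0726 0.2212] rpy [ 3.141 -0.     1.56 ] gap 0.0586 F [ 0.2 -0.1 -1.9]
```

Emit:
{"method": "apply_moves", "body": {"increments": [-0.4,0.5,10,0,0,0,0.5,0,0,10,0,0,0,0.5,0,0,10,0,0,0,0.5,0,0,0,0,0,0,0.5]}}

```text
time_s: 13.42
position: [0.5312, 0.0716, 0.1898]
orientation: [-3.14, -0.0, 1.559]
contact_force: [-0.6, 0.9, -1.2]
finger_gap: 0.0586
gripper_force: 44.0
```

Low force, and the bottom is already 15 mm past the tip. Going on down.

Emit:
{"method": "apply_moves", "body": {"increments": [0,0,15,0,0,0,0.5,0,0,15,0,0,0,0.5,0,0,15,0,0,0,0.5,0,0,13,0,0,0,0.5,0,0,3,0,0,0,0.5,0,0,0,0,0,0,0.5]}}

```text
time_s: 14.18
position: [0.5312, 0.0717, 0.1292]
orientation: [-3.14, -0.0, 1.559]
contact_force: [-1.5, 4.9, -3.4]
finger_gap: 0.0584
gripper_force: 43.8
```

Emit:
{"method": "apply_moves", "body": {"increments": [1.5,-0.5,2,0,0,0,0.5,0,0,1,0,0,0,0.5,0,0,0,0,0,0,0.5]}}

```text
time_s: 14.55
position: [0.5312, 0.073, 0.1269]
orientation: [3.141, 0.0, 1.559]
contact_force: [0.6, 0.4, -1.0]
finger_gap: 0.0583
gripper_force: 44.0
```

Emit:
{"method": "apply_moves", "body": {"increments": [0,0,0,0,0,0,0.9,0,0,0,0,0,0,0.9,0,0,0,0,0,0,0.9,0,0,-30,0,0,0,0.9,0,0,-40,0,0,0,0.9,0,0,-30,0,0,0,0.7,-40,-15,0,0,0,0,0.7,-50,-20,0,0,0,0,0.7,-40,-20,0,0,0,0,0.7,-10,0,0,0,0,0,0.7,0,0,0,0,0,0,0.7]}}

```text
time_s: 15.92
position: [0.4747, -0.0666, 0.227]
orientation: [3.141, -0.0, 1.557]
contact_force: [0.3, -0.1, 0.1]
finger_gap: 0.0595
gripper_force: 0.0
```

Run:
```python
from h import *
go(); w=snap('wrist','w7.png'); t=snap('top','t7.png')
out=np.zeros((480,800,3),np.uint8); out[:,:440]=w[:,100:540,::-1]; b=cv2.resize(t[190:270,260:380,::-1],None,fx=3,fy=3); out[:240,440:]=b
cv2.imwrite('pics/v7.png',out)
```

```text
t 15.93 at [ 0.4747 -0.0666  0.227 ] rpy [ 3.141 -0.     1.557] gap 0.0595 F [ 0.3 -0.1  0.1]
```

View pics/v7.png

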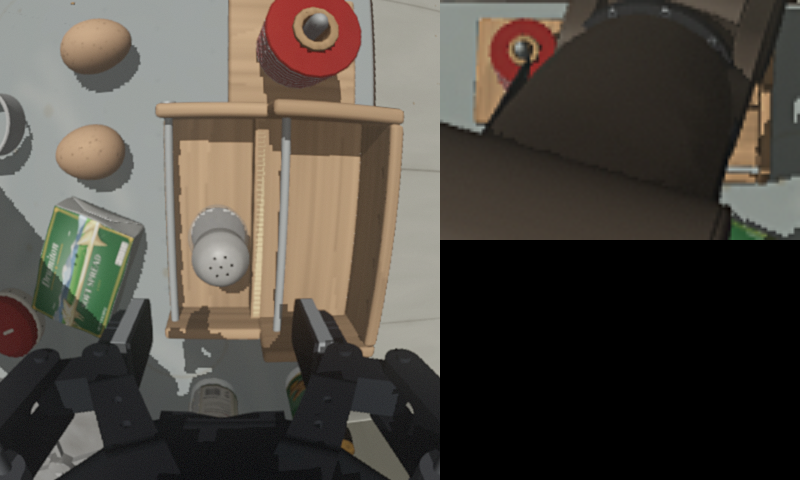

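The spool is seated on the spindle. The shaker dome is at (321,264) in the full frame, the front rail at (272,215), the upper rail at (383,215), and the side panels are visible.

Run:
```python
from h import *
for n,u,v,z in [('dome',221,265,.104),('shoulder',219,225,.08),('frail',168,118,.034),('frail',175,322,.034),('urail',287,118,.05),('urail',278,330,.05),('panel+y in lower',215,118,.05),('panel-y in lower',215,320,.05),('panel +y top upper in',340,121,.082),('panel+y out lower',215,103,.05),('tip',317,22,.096)]:
    print(n,won(u+100,v,z))
```

```text
dome [ 0.4747 -0.0619  0.104 ]
shoulder [ 0.4736 -0.0452  0.08  ]
frail [0.4384 0.0211 0.034 ]
frail [ 0.4363 -0.1374  0.034 ]
urail [0.519  0.0199 0.05  ]
urail [ 0.5176 -0.1366  0.05  ]
panel+y in lower [0.4716 0.0196 0.05  ]
panel-y in lower [ 0.4692 -0.1266  0.05  ]
panel +y top upper in [0.5454 0.0182 0.082 ]
panel+y out lower [0.4717 0.0296 0.05  ]
tip [0.5284 0.0736 0.096 ]
```

Emit:
{"method": "apply_moves", "body": {"increments": [2.5,-1,20,0,0,0,0.6,0,0,35,0,0,0,0.6,0,0,30,0,0,0,0.6,0,0,15,0,0,0,0.6,0,0,2,0,0,0,0.6,0,0,0,0,0,0,0.4,0,0,0,0,0,0,0.4,0,0,0,0,0,0,0.4,0,0,0,0,0,0,0.4], "force": 40}}

```text
time_s: 17.15
position: [0.4736, -0.0638, 0.1253]
orientation: [3.141, 0.0, 1.559]
contact_force: [0.5, 1.4, 3.1]
finger_gap: 0.0365
gripper_force: 40.1
```

Emit:
{"method": "apply_moves", "body": {"increments": [0,0,-15,0,0,0,0.3,0,0,-30,0,0,0,0.3,0,0,-30,0,0,0,0.3,0,0,-30,0,0,0,0.3,0,0,-10,0,0,0,0.3,0,0,0,0,0,0,0.3]}}

```text
time_s: 17.9
position: [0.4733, -0.0637, 0.2398]
orientation: [3.141, 0.0, 1.559]
contact_force: [0.4, 0.3, -1.6]
finger_gap: 0.0364
gripper_force: 39.8
```

Run:
```python
from h import *
go((.435,.145,.24)); w=snap('wrist','w8.png'); s=snap('scene','s8.png')
out=np.zeros((480,800,3),np.uint8); out[:,:400]=w[:,120:520,::-1]; b=cv2.resize(s[140:300,240:440,::-1],None,fx=2,fy=2); out[:320,400:]=b
cv2.imwrite('pics/v8.png',out)
```

```text
t 17.9 at [ 0.4733 -0.0637  0.2398] rpy [3.141 0.    1.559] gap 0.0364 F [ 0.4  0.3 -1.6]
[0.435 0.145 0.24 ] -> [ 2.083e+02 -4.080e+01 -2.000e-01]
```

View pics/v8.png

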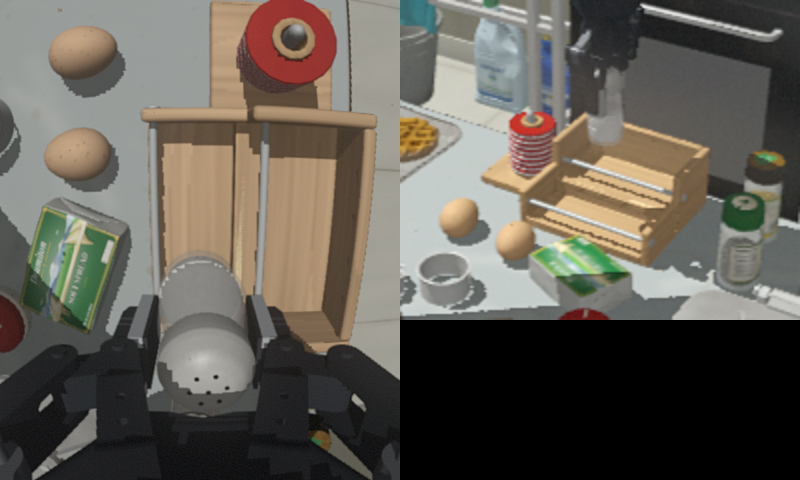

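The shaker hangs upright in the grip, held by its collar, and the shelf is empty. Carrying it to the open table.

Emit:
{"method": "apply_moves", "body": {"increments": [25,-5,0,0,0,0,0.3,45,-9,0,0,0,0,0.3,45,-9,0,0,0,0,0.3,45,-9,0,0,0,0,0.3,35,-9,0,0,0,0,0.3,13,-2,0,0,0,0,0.3,0,0,40,0,0,0,0.3,0,0,40,0,0,0,0.3,0,0,30,0,0,0,0.3,0,0,15,0,0,0,0.3,0,0,2,0,0,0,0.3,0,0,0,0,0,0,0.3]}}

```text
time_s: 19.5
position: [0.4331, 0.1445, 0.1129]
orientation: [-3.141, -0.0, 1.558]
contact_force: [-0.2, -0.3, -1.2]
finger_gap: 0.0366
gripper_force: 39.8
```

Run:
```python
from h import *
go((.435,.145,.111))
```

```text
t 19.5 at [0.4331 0.1445 0.1129] rpy [-3.141 -0.     1.558] gap 0.0366 F [-0.2 -0.3 -1.2]
[0.435 0.145 0.111] -> [0.6 1.9 1.9]
```

Emit:
{"method": "apply_moves", "body": {"increments": [0,0,1.5,0,0,0,0.3,0,0,0,0,0,0,0.7,0,0,0,0,0,0,0.7,0,0,0,0,0,0,0.7,0,0,-20,0,0,0,0.7,0,0,-50,0,0,0,0.7,0,0,-50,0,0,0,0.7,0,0,-30,0,0,0,0.7]}}

```text
time_s: 20.5
position: [0.4329, 0.1448, 0.2637]
orientation: [3.139, -0.001, 1.559]
contact_force: [-0.6, -0.5, -0.3]
finger_gap: 0.0599
gripper_force: 0.0
```

Emit:
{"method": "apply_moves", "body": {"increments": [-28,16,0,0,0,0,0.7,-50,20,0,0,0,0,0.7,-50,0,0,0,0,0,0.7,-50,0,0,0,0,0,0.7,-50,0,0,0,0,0,0.7,-50,0,0,0,0,0,0.7,-50,0,0,0,0,0,0.7,-40,0,0,0,0,0,0.7,-20,0,0,0,0,0,0.7,0,0,0,0,0,0,0.7]}}

```text
time_s: 21.75
position: [0.4641, -0.2442, 0.2612]
orientation: [-3.141, -0.0, 1.557]
contact_force: [0.6, 0.6, -0.6]
finger_gap: 0.0597
gripper_force: 0.0
```

```bash
cat >> h.py <<'E'
def cap(n,lo,hi,box,z=.105):
    im=manip.get_image(n); hsv=cv2.cvtColor(im,cv2.COLOR_RGB2HSV); m=cv2.inRange(hsv,lo,hi)
    m=cv2.morphologyEx(m,cv2.MORPH_CLOSE,np.ones((9,9),np.uint8)); return im,m
E
python3 - <<'E'
from h import *
go((.4642,-.244,.144))
im,m=cap('wrist',(40,80,30),(85,255,255),0); cv2.imwrite('pics/w9.png',im[:,:,::-1])
n,l,s,c=cv2.connectedComponentsWithStats(m)
for i in range(1,n):
    if s[i,4]>150: print(s[i],c[i].round(1),won(*c[i],.105))
E
```

```text
t 21.75 at [ 0.4641 -0.2442  0.2612] rpy [-3.141 -0.     1.557] gap 0.0597 F [ 0.6  0.6 -0.6]
[ 0.4642 -0.244   0.144 ] -> [1.000e-01 1.000e-01 1.172e+02]
[ 141    0   57  104 1020] [163.3  49.4] [ 0.3654 -0.1073  0.105 ]
[ 176    6   69  113 3177] [209.8  62.5] [ 0.397  -0.1203  0.105 ]
[446 209  35  35 831] [464.4 224.8] [ 0.5587 -0.2256  0.105 ]
[ 288  211   67   71 2210] [319.4 244.5] [ 0.4628 -0.238   0.105 ]
[435 316  33  41 542] [452.5 332.9] [ 0.5599 -0.3076  0.105 ]
[308 360  29  27 571] [321.8 372.4] [ 0.4631 -0.3384  0.105 ]
[384 373  21  40 308] [396.3 389.3] [ 0.5213 -0.3578  0.105 ]
```

Emit:
{"method": "apply_moves", "body": {"increments": [1.5,0,25,0,0,0,0.7,0,0,40,0,0,0,0.7,0,0,35,0,0,0,0.7,0,0,17,0,0,0,0.7,0,0,0,0,0,0,0.7,0,0,0,0,0,0,0.4,0,0,0,0,0,0,0.4,0,0,0,0,0,0,0.4], "force": 45}}

```text
time_s: 22.8
position: [0.4645, -0.2421, 0.1452]
orientation: [3.14, 0.001, 1.559]
contact_force: [-0.3, 0.1, 6.5]
finger_gap: 0.0441
gripper_force: 46.2
```

Emit:
{"method": "apply_moves", "body": {"increments": [0,0,-20,0,0,0,0.4,0,0,-45,0,0,0,0.4,0,0,-45,0,0,0,0.4,0,0,-20,0,0,0,0.4,25,10,0,0,0,0,0.4,45,18,0,0,0,0,0.4,45,18,0,0,0,0,0.4,45,18,0,0,0,0,0.4,35,14,0,0,0,0,0.4,12,4,0,0,0,0,0.4,0,0,0,0,0,0,0.4]}}

```text
time_s: 24.18
position: [0.5486, -0.0359, 0.2744]
orientation: [-3.142, 0.0, 1.56]
contact_force: [-0.1, -0.8, -0.6]
finger_gap: 0.0439
gripper_force: 46.2
```

Run:
```python
from h import *
go((.5474,-.0361,.178))
im,m=cap('wrist',(40,80,30),(85,255,255),0); cv2.imwrite('pics/w10.png',im[:,:,::-1])
n,l,s,c=cv2.connectedComponentsWithStats(m)
z=manip.get_state()['position'][2]-.144+.105
for i in range(1,n):
    if s[i,4]>300: print(s[i],c[i].round(1),won(*c[i],z))
```

```text
t 24.18 at [ 0.5486 -0.0359  0.2744] rpy [-3.142  0.     1.56 ] gap 0.0439 F [-0.1 -0.8 -0.6]
[ 0.5474 -0.0361  0.178 ] -> [-0.2 -1.2 96.4]
[102 235  37  82 825] [113.6 269.8] [ 0.4755 -0.0033  0.2354]
[ 126  248   44   85 1855] [149.2 290.3] [ 0.4889 -0.0108  0.2354]
[ 261  279  125  129 8414] [320.5 334.9] [ 0.5484 -0.027   0.2354]
```

Run:
```python
from h import *
print(won(323.5,346,.234),won(323.5,349,.234)); go()
```

```text
[ 0.5494 -0.0324  0.234 ] [ 0.5494 -0.0337  0.234 ]
t 24.23 at [ 0.5485 -0.0366  0.2744] rpy [-3.141  0.     1.559] gap 0.0439 F [ 0.3 -0.4 -1.4]
```

Emit:
{"method": "apply_moves", "body": {"increments": [0,-1,25,0,0,0,0.4,0,0,35,0,0,0,0.4,0,0,25,0,0,0,0.4,0,0,9,0,0,0,0.4,0,0,2,0,0,0,0.4,0,0,0,0,0,0,0.4]}}

```text
time_s: 24.98
position: [0.548, -0.0365, 0.1792]
orientation: [3.14, 0.0, 1.558]
contact_force: [0.3, -0.1, -2.2]
finger_gap: 0.0443
gripper_force: 46.2
```

Emit:
{"method": "apply_moves", "body": {"increments": [0,0,1.7,0,0,0,0.4,0,0,0,0,0,0,0.65,0,0,0,0,0,0,0.7,0,0,0,0,0,0,0.7,0,0,-20,0,0,0,0.7,0,0,-45,0,0,0,0.7,0,0,-30,0,0,0,0.7]}}

```text
time_s: 25.85
position: [0.5479, -0.0361, 0.2735]
orientation: [3.14, 0.0, 1.559]
contact_force: [-0.0, -0.3, 0.1]
finger_gap: 0.0601
gripper_force: 0.0
```

Emit:
{"method": "apply_moves", "body": {"increments": [-30,2,0,0,0,0,0.7,-50,2,0,0,0,0,0.7,-50,2,0,0,0,0,0.7,-50,2,0,0,0,0,0.7,-50,0,0,0,0,0,0.7,-40,0,0,0,0,0,0.7,-20,0,0,0,0,0,0.7,0,0,0,0,0,0,0.7]}}

```text
time_s: 26.85
position: [0.5521, -0.3267, 0.2714]
orientation: [-3.141, -0.0, 1.557]
contact_force: [0.1, 0.8, -0.1]
finger_gap: 0.0599
gripper_force: 0.0
```

Run:
```python
from h import *
go((.5522,-.3265,.145))
im,m=cap('wrist',(40,80,30),(85,255,255),0); cv2.imwrite('pics/w11.png',im[:,:,::-1])
n,l,s,c=cv2.connectedComponentsWithStats(m)
for i in range(1,n):
    if s[i,4]>300: b=(s[i,0]+s[i,2]/2,s[i,1]+s[i,3]-s[i,2]/2); print(s[i],c[i].round(1),won(*b,.105),won(*b,.137))
```

```text
t 26.85 at [ 0.5521 -0.3267  0.2714] rpy [-3.141 -0.     1.557] gap 0.0599 F [ 0.1  0.8 -0.1]
[ 0.5522 -0.3265  0.145 ] -> [  0.2   0.2 126.4]
[  70    0   65   39 1379] [104.3  17.8] [ 0.3977 -0.1437  0.105 ] [ 0.4188 -0.158   0.137 ]
[ 308   77   42   38 1049] [330.1  94. ] [ 0.5581 -0.2255  0.105 ] [ 0.5574 -0.2288  0.137 ]
[ 291  210   65   69 2049] [322.9 242.8] [ 0.5535 -0.3251  0.105 ] [ 0.5535 -0.3149  0.137 ]
[182 250  29  34 660] [196.3 266.3] [ 0.4632 -0.3413  0.105 ] [ 0.4754 -0.3289  0.137 ]
[303 358  34  24 530] [318.2 369.7] [ 0.5498 -0.4212  0.105 ] [ 0.5503 -0.398   0.137 ]
```

Emit:
{"method": "apply_moves", "body": {"increments": [0.5,1,25,0,0,0,0.7,0,0,40,0,0,0,0.7,0,0,40,0,0,0,0.7,0,0,20,0,0,0,0.7,0,0,1,0,0,0,0.7,0,0,0,0,0,0,0.4,0,0,0,0,0,0,0.4,0,0,0,0,0,0,0.4], "force": 45}}

```text
time_s: 27.9
position: [0.5536, -0.3258, 0.1468]
orientation: [3.14, 0.001, 1.559]
contact_force: [-0.1, 0.6, 4.9]
finger_gap: 0.0441
gripper_force: 46.0
```

Emit:
{"method": "apply_moves", "body": {"increments": [0,0,-20,0,0,0,0.4,0,0,-45,0,0,0,0.4,0,0,-45,0,0,0,0.4,0,0,-22,0,0,0,0.4,30,-1,0,0,0,0,0.4,50,-2,0,0,0,0,0.4,50,-2,0,0,0,0,0.4,50,-2,0,0,0,0,0.4,40,-2,0,0,0,0,0.4,19,0,0,0,0,0,0.4,0,0,0,0,0,0,0.4]}}

```text
time_s: 29.28
position: [0.5473, -0.086, 0.278]
orientation: [3.141, 0.0, 1.56]
contact_force: [0.2, -0.1, -1.8]
finger_gap: 0.0441
gripper_force: 46.0
```

```bash
cat >> h.py <<'E'
def caps(lo=(40,80,30),hi=(85,255,255),zs=(.105,.137),amin=300,f='wx.png'):
    im,m=cap('wrist',lo,hi,0); cv2.imwrite('pics/'+f,im[:,:,::-1])
    n,l,s,c=cv2.connectedComponentsWithStats(m)
    for i in range(1,n):
        if s[i,4]>amin: b=(s[i,0]+s[i,2]/2,s[i,1]+s[i,3]-s[i,2]/2); print(s[i],[won(*b,z) for z in zs])
E
python3 - <<'E'
from h import *
go((.547,-.0865,.178)); z=manip.get_state()['position'][2]-.04
caps(zs=(.137,z))
E
```

```text
t 29.27 at [ 0.5473 -0.086   0.278 ] rpy [3.141 0.    1.56 ] gap 0.0441 F [ 0.2 -0.1 -1.8]
[ 0.547  -0.0865  0.178 ] -> [ -0.5  -0.3 100. ]
[ 283  140   77   78 2764] [array([ 0.548 , -0.0382,  0.137 ]), array([ 0.5482, -0.0251,  0.238 ])]
[ 94 182  41  89 852] [array([ 0.409 , -0.0797,  0.137 ]), array([ 0.4758, -0.0467,  0.238 ])]
[ 119  195   47   94 2160] [array([ 0.4294, -0.0902,  0.137 ]), array([ 0.4864, -0.0522,  0.238 ])]
[ 261  279  123  134 8335] [array([ 0.5474, -0.1526,  0.137 ]), array([ 0.5479, -0.0847,  0.238 ])]
```

Emit:
{"method": "apply_moves", "body": {"increments": [-4.5,-0.3,25,0,0,0,0.4,0,0,35,0,0,0,0.4,0,0,28,0,0,0,0.4,0,0,8,0,0,0,0.4,0,0,3,0,0,0,0.4,0,0,0,0,0,0,0.4]}}

```text
time_s: 30.08
position: [0.5471, -0.0915, 0.1795]
orientation: [3.14, 0.0, 1.558]
contact_force: [1.3, -0.0, -0.3]
finger_gap: 0.0439
gripper_force: 46.2
```

Emit:
{"method": "apply_moves", "body": {"increments": [0,0,1,0,0,0,0.4,0,0,0,0,0,0,0.65,0,0,0,0,0,0,0.7,0,0,0,0,0,0,0.7,0,0,-20,0,0,0,0.7,0,0,-45,0,0,0,0.7,0,0,-30,0,0,0,0.7,-30,3,0,0,0,0,0.7,-50,4,0,0,0,0,0.7,-40,4,0,0,0,0,0.7,-16,0,0,0,0,0,0.7,0,0,0,0,0,0,0.7]}}

```text
time_s: 31.58
position: [0.5559, -0.2276, 0.2724]
orientation: [-3.141, -0.0, 1.558]
contact_force: [0.0, 0.5, -0.8]
finger_gap: 0.0595
gripper_force: 0.0
```

Run:
```python
from h import *
go((.556,-.228,.145)); caps()
caps((5,70,20),(20,255,130),zs=(.105,))
```

```text
t 31.57 at [ 0.5559 -0.2276  0.2724] rpy [-3.141 -0.     1.558] gap 0.0595 F [ 0.   0.5 -0.8]
[ 0.556 -0.228  0.145] -> [ -0.5   0.2 127.4]
[ 262    0   81   74 2872] [array([ 0.5457, -0.0861,  0.105 ]), array([ 0.5472, -0.0948,  0.137 ])]
[ 67  35  52  99 872] [array([ 0.3937, -0.1209,  0.105 ]), array([ 0.4157, -0.1249,  0.137 ])]
[  87   44   60  102 2399] [array([ 0.4146, -0.1297,  0.105 ]), array([ 0.4338, -0.1325,  0.137 ])]
[306 230  38  34 878] [array([ 0.5583, -0.2254,  0.105 ]), array([ 0.5581, -0.2153,  0.137 ])]
[102   0  50  16 590] [array([ 0.4213, -0.0364,  0.105 ])]
[183   0  13 121 733] [array([ 0.4707, -0.1346,  0.105 ])]
[ 170    0  204  173 5232] [array([ 0.5262, -0.11  ,  0.105 ])]
[   0   17   49   80 1540] [array([ 0.321 , -0.0787,  0.105 ])]
[ 294  211   62   68 2036] [array([ 0.5583, -0.2271,  0.105 ])]
[  0 347  29  16 388] [array([ 0.235 , -0.3349,  0.105 ])]
```

Emit:
{"method": "apply_moves", "body": {"increments": [0,1.5,25,0,0,0,0.7,0,0,40,0,0,0,0.7,0,0,40,0,0,0,0.7,0,0,21,0,0,0,0.7,0,0,1,0,0,0,0.7,0,0,0,0,0,0,0.4,0,0,0,0,0,0,0.4,0,0,0,0,0,0,0.4], "force": 45}}

```text
time_s: 32.67
position: [0.558, -0.2273, 0.1468]
orientation: [3.14, 0.001, 1.559]
contact_force: [-0.3, 1.1, 5.5]
finger_gap: 0.0429
gripper_force: 46.0
```

Emit:
{"method": "apply_moves", "body": {"increments": [0,0,-20,0,0,0,0.35,0,0,-45,0,0,0,0.35,0,0,-45,0,0,0,0.35,0,-20,-22,0,0,0,0.35,7,-40,0,0,0,0,0.35,30,-32,0,0,0,0,0.35,50,0,0,0,0,0,0.35,50,0,0,0,0,0,0.35,45,0,0,0,0,0,0.35,25,0,0,0,0,0,0.35,10,0,0,0,0,0,0.35,0,0,0,0,0,0,0.35]}}

```text
time_s: 34.17
position: [0.4683, -0.0092, 0.2778]
orientation: [3.141, 0.0, 1.56]
contact_force: [0.7, 0.1, -2.1]
finger_gap: 0.0426
gripper_force: 46.1
```

Run:
```python
from h import *
go((.4678,-.0115,.159)); z=manip.get_state()['position'][2]-.04
caps((5,70,20),(20,255,130),zs=(z,),amin=1500)
```

```text
t 34.17 at [ 0.4683 -0.0092  0.2778] rpy [3.141 0.    1.56 ] gap 0.0426 F [ 0.7  0.1 -2.1]
[ 0.4678 -0.0115  0.159 ] -> [ -2.3  -0.5 118.8]
[ 283  116  192  149 6731] [array([0.4864, 0.0553, 0.2378])]
[  60  188   74   97 1963] [array([0.3891, 0.0315, 0.2378])]
[ 262  271  121  130 8051] [array([ 0.469 , -0.0029,  0.2378])]
```

Emit:
{"method": "apply_moves", "body": {"increments": [-2.5,-0.5,25,0,0,0,0.35,0,0,40,0,0,0,0.35,0,0,35,0,0,0,0.35,0,0,13,0,0,0,0.35,0,0,3,0,0,0,0.35,0,0,0,0,0,0,0.35]}}

```text
time_s: 34.98
position: [0.4681, -0.012, 0.1624]
orientation: [3.14, 0.0, 1.558]
contact_force: [-0.3, -0.3, -1.0]
finger_gap: 0.043
gripper_force: 46.1
```

Emit:
{"method": "apply_moves", "body": {"increments": [0,0,1.5,0,0,0,0.35,0,0,0,0,0,0,0.6,0,0,0,0,0,0,0.65,0,0,0,0,0,0,0.65,0,0,-20,0,0,0,0.65,0,0,-50,0,0,0,0.7,0,0,-40,0,0,0,0.7]}}

```text
time_s: 35.85
position: [0.4677, -0.0116, 0.2718]
orientation: [3.141, -0.0, 1.559]
contact_force: [-0.1, -0.9, 0.1]
finger_gap: 0.06
gripper_force: 0.0
```

Emit:
{"method": "apply_moves", "body": {"increments": [-33,-1,0,0,0,0,0.7,-50,-1,0,0,0,0,0.7,-50,0,0,0,0,0,0.7,-50,0,0,0,0,0,0.7,-50,0,0,0,0,0,0.7,-50,0,0,0,0,0,0.7,-30,0,0,0,0,0,0.7,-15,0,0,0,0,0,0.7,0,0,0,0,0,0,0.7]}}

```text
time_s: 36.98
position: [0.4616, -0.3397, 0.2699]
orientation: [-3.141, -0.0, 1.558]
contact_force: [-0.1, 0.3, -0.4]
finger_gap: 0.06
gripper_force: 0.0
```

Run:
```python
from h import *
go((.462,-.340,.145)); 
caps((5,70,20),(20,255,130),zs=(.105,),amin=1000)
```

```text
t 36.98 at [ 0.4616 -0.3397  0.2699] rpy [-3.141 -0.     1.558] gap 0.06 F [-0.1  0.3 -0.4]
[ 0.462 -0.34   0.145] -> [ -0.4   0.4 124.9]
[ 283    0  187   15 1660] [array([ 0.5009, -0.1122,  0.105 ])]
[ 290  218   63   60 1955] [array([ 0.4617, -0.3379,  0.105 ])]
[ 305  296   31   58 1512] [array([ 0.4601, -0.4091,  0.105 ])]
```

Emit:
{"method": "apply_moves", "body": {"increments": [0,0.3,25,0,0,0,0.7,0,0,40,0,0,0,0.7,0,0,38,0,0,0,0.7,0,0,20,0,0,0,0.7,0,0,1,0,0,0,0.7,0,0,0,0,0,0,0.4,0,0,0,0,0,0,0.4,0,0,0,0,0,0,0.4], "force": 45}}

```text
time_s: 38.02
position: [0.4624, -0.3398, 0.1472]
orientation: [3.14, 0.001, 1.559]
contact_force: [-0.5, 0.7, 5.9]
finger_gap: 0.0429
gripper_force: 46.0
```

Emit:
{"method": "apply_moves", "body": {"increments": [0,0,-20,0,0,0,0.35,0,0,-45,0,0,0,0.35,0,0,-45,0,0,0,0.35,0,0,-22,0,0,0,0.35,30,0,0,0,0,0,0.35,50,1,0,0,0,0,0.35,50,1,0,0,0,0,0.35,50,0,0,0,0,0,0.35,50,0,0,0,0,0,0.35,35,0,0,0,0,0,0.35,12,0,0,0,0,0,0.35,0,0,0,0,0,0,0.35]}}

```text
time_s: 39.52
position: [0.4675, -0.0626, 0.2784]
orientation: [3.141, 0.0, 1.56]
contact_force: [0.5, -0.2, -0.3]
finger_gap: 0.0427
gripper_force: 46.0
```

Run:
```python
from h import *
go((.467,-.0615,.16)); z=manip.get_state()['position'][2]-.04
caps((5,70,20),(20,255,130),zs=(.119,z),amin=1500,f='w14.png')
```

```text
t 39.52 at [ 0.4675 -0.0626  0.2784] rpy [3.141 0.    1.56 ] gap 0.0427 F [ 0.5 -0.2 -0.3]
[ 0.467  -0.0615  0.16  ] -> [  1.1  -0.6 118.4]
[  281    53   197   201 12011] [array([ 0.5042, -0.0019,  0.119 ]), array([0.4857, 0.0058, 0.2384])]
[  55  139   72   99 2095] [array([ 0.3022, -0.0252,  0.119 ]), array([ 0.3889, -0.0054,  0.2384])]
[ 263  274  119  125 7370] [array([ 0.4676, -0.1308,  0.119 ]), array([ 0.4682, -0.056 ,  0.2384])]
```

Emit:
{"method": "apply_moves", "body": {"increments": [0,-0.5,25,0,0,0,0.35,0,0,40,0,0,0,0.35,0,0,35,0,0,0,0.35,0,0,12,0,0,0,0.35,0,0,4,0,0,0,0.35,0,0,0,0,0,0,0.35]}}

```text
time_s: 40.33
position: [0.4673, -0.0631, 0.1629]
orientation: [3.14, 0.0, 1.558]
contact_force: [-0.9, 0.4, -1.2]
finger_gap: 0.0427
gripper_force: 46.0
```

Emit:
{"method": "apply_moves", "body": {"increments": [0,0,1.5,0,0,0,0.35,0,0,0,0,0,0,0.6,0,0,0,0,0,0,0.65,0,0,0,0,0,0,0.65,0,0,-20,0,0,0,0.65,0,0,-50,0,0,0,0.7,0,0,-40,0,0,0,0.7]}}

```text
time_s: 41.2
position: [0.4669, -0.0626, 0.2723]
orientation: [3.141, -0.0, 1.559]
contact_force: [1.2, -0.7, 0.5]
finger_gap: 0.0601
gripper_force: 0.0
```

Emit:
{"method": "apply_moves", "body": {"increments": [-34,8,0,0,0,0,0.7,-50,12,0,0,0,0,0.7,-50,12,0,0,0,0,0.7,-50,12,0,0,0,0,0.7,-50,12,0,0,0,0,0.7,-50,12,0,0,0,0,0.7,-45,11,0,0,0,0,0.7,-25,6,0,0,0,0,0.7,-10,2,0,0,0,0,0.7,0,0,0,0,0,0,0.7]}}

```text
time_s: 42.45
position: [0.5494, -0.4275, 0.2703]
orientation: [-3.141, -0.001, 1.559]
contact_force: [-0.1, 0.6, -0.1]
finger_gap: 0.0597
gripper_force: 0.0
```

Run:
```python
from h import *
go((.55,-.4285,.145)); 
caps((5,70,20),(20,255,130),zs=(.105,),amin=1000)
```

```text
t 42.45 at [ 0.5494 -0.4275  0.2703] rpy [-3.141e+00 -1.000e-03  1.559e+00] gap 0.0597 F [-0.1  0.6 -0.1]
[ 0.55   -0.4285  0.145 ] -> [ -1.1   0.7 125.3]
[ 192  211   48   49 1489] [array([ 0.478 , -0.4178,  0.105 ])]
[ 290  212   63   67 2079] [array([ 0.5494, -0.4267,  0.105 ])]
```

Emit:
{"method": "apply_moves", "body": {"increments": [-0.8,0,25,0,0,0,0.7,0,0,40,0,0,0,0.7,0,0,38,0,0,0,0.7,0,0,20,0,0,0,0.7,0,0,1,0,0,0,0.7,0,0,0,0,0,0,0.4,0,0,0,0,0,0,0.4,0,0,0,0,0,0,0.4], "force": 45}}

```text
time_s: 43.5
position: [0.5499, -0.4288, 0.1482]
orientation: [3.14, 0.002, 1.559]
contact_force: [0.0, 1.0, 6.3]
finger_gap: 0.0428
gripper_force: 46.1
```

Emit:
{"method": "apply_moves", "body": {"increments": [0,0,-20,0,0,0,0.35,0,0,-45,0,0,0,0.35,0,0,-45,0,0,0,0.35,0,0,-22,0,0,0,0.35,30,-12,0,0,0,0,0.35,50,-20,0,0,0,0,0.35,50,-20,0,0,0,0,0.35,50,-20,0,0,0,0,0.35,50,-15,0,0,0,0,0.35,50,0,0,0,0,0,0.35,25,0,0,0,0,0,0.35,8,0,0,0,0,0,0.35]}}

```text
time_s: 45.0
position: [0.4662, -0.1133, 0.2798]
orientation: [3.14, 0.0, 1.56]
contact_force: [0.6, -0.3, -1.2]
finger_gap: 0.0425
gripper_force: 46.1
```

Run:
```python
from h import *
go((.4663,-.1125,.161)); z=manip.get_state()['position'][2]-.04
caps((5,70,20),(20,255,130),zs=(.119,z),amin=1500,f='w16.png')
```

```text
t 45.0 at [ 0.4662 -0.1133  0.2798] rpy [3.14 0.   1.56] gap 0.0425 F [ 0.6 -0.3 -1.2]
[ 0.4663 -0.1125  0.161 ] -> [ 9.000e-01 -1.000e-01  1.188e+02]
[  279     5   202   269 16040] [array([ 0.5037, -0.0632,  0.119 ]), array([ 0.4846, -0.0496,  0.2398])]
[  54   93   69   97 2126] [array([ 0.3025, -0.0421,  0.119 ]), array([ 0.3888, -0.0396,  0.2398])]
[ 264  268  118  127 6750] [array([ 0.4669, -0.1788,  0.119 ]), array([ 0.4671, -0.1047,  0.2398])]
```

Emit:
{"method": "apply_moves", "body": {"increments": [-0.5,0.5,25,0,0,0,0.35,0,0,40,0,0,0,0.35,0,0,35,0,0,0,0.35,0,0,12,0,0,0,0.35,0,0,4,0,0,0,0.35,0,0,0,0,0,0,0.35]}}

```text
time_s: 45.8
position: [0.4671, -0.1153, 0.1634]
orientation: [3.141, 0.0, 1.559]
contact_force: [-0.2, 1.1, -0.8]
finger_gap: 0.0427
gripper_force: 46.2
```

Emit:
{"method": "apply_moves", "body": {"increments": [0,0,1.5,0,0,0,0.35,0,0,0,0,0,0,0.6,0,0,0,0,0,0,0.65,0,0,0,0,0,0,0.65,0,0,-20,0,0,0,0.65,0,0,-50,0,0,0,0.7,0,0,-50,0,0,0,0.7,-30,8,-20,0,0,0,0.7,-50,10,-20,0,0,0,0.7,-50,10,-20,0,0,0,0.7,-50,10,0,0,0,0,0.7,-50,0,0,0,0,0,0.7]}}

```text
time_s: 47.3
position: [0.5022, -0.347, 0.3413]
orientation: [3.141, 0.0, 1.559]
contact_force: [0.6, 0.6, 0.4]
finger_gap: 0.0592
gripper_force: 0.0
```

Emit:
{"method": "apply_moves", "body": {"increments": [-50,0,0,0,0,0,0.7,-50,0,0,0,0,0,0.7,-50,0,0,0,0,0,0.7,-30,0,0,0,0,0,0.7,0,0,0,0,0,0,0.7]}}

```text
time_s: 47.92
position: [0.4992, -0.5271, 0.3399]
orientation: [-3.141, -0.001, 1.557]
contact_force: [1.0, 0.2, 0.6]
finger_gap: 0.0598
gripper_force: 0.0
```

Run:
```python
from h import *
go(); t=snap('top','t9.png'); s=snap('scene','s9.png')
def blobs(im,lo,hi,z,name,box,amin):
    hsv=cv2.cvtColor(im,cv2.COLOR_RGB2HSV); m=cv2.inRange(hsv,lo,hi); k=np.zeros_like(m); x0,y0,x1,y1=box; k[y0:y1,x0:x1]=m[y0:y1,x0:x1]
    n,l,st,c=cv2.connectedComponentsWithStats(k)
    for i in range(1,n):
        if st[i,4]>amin: print(name,st[i],c[i].round(1),onz(name,*c[i],z).round(4))
print('green top'); blobs(t,(45,100,30),(80,255,255),.137,'top',(300,180,380,260),25)
print('dark top'); blobs(t,(0,60,15),(20,255,95),.119,'top',(300,180,380,260),40)
print('red'); blobs(t,(172,140,50),(180,255,255),.08,'top',(260,180,310,240),40); blobs(t,(0,140,50),(8,255,255),.08,'top',(260,180,310,240),40)
print('green scene'); blobs(s,(45,100,30),(80,255,255),.137,'scene',(280,150,420,260),20)
for y in (-.0361,-.0895): print(proj('scene',(.547,y,.137)),proj('top',(.547,y,.137)))
for y in (-.011,-.0625,-.1135): print(proj('scene',(.467,y,.119)),proj('top',(.467,y,.119)))
print('shaker/dome exp',proj('top',(.434,.1445,.09)),'core exp',proj('top',(.46,-.438,.07)))
```

```text
t 47.92 at [ 0.4992 -0.5271  0.3399] rpy [-3.141e+00 -1.000e-03  1.557e+00] gap 0.0598 F [1.  0.2 0.6]
green top
top [321 187  17  17 112] [328.9 195.8] [ 0.5445 -0.039   0.137 ]
top [343 187  10  13  39] [346.4 192. ] [ 0.5549 -0.0833  0.137 ]
top [315 222   6   9  26] [317.1 226.6] [ 0.4636 -0.0104  0.137 ]
dark top
top [ 300  180   80   80 3718] [342.5 228.3] [ 0.4642 -0.0744  0.119 ]
red
top [276 197  22  22 289] [286.2 207.7] [0.5276 0.0736 0.08  ]
green scene
scene [339 185  18   9  69] [347.4 189.8] [ 0.5432 -0.0404  0.137 ]
scene [360 191  18   9  69] [368.6 195.9] [ 0.5427 -0.0972  0.137 ]
scene [318 205   6   5  24] [320.2 207.1] [ 0.4423 -0.0257  0.137 ]
scene [336 211  10   5  28] [340.7 213. ] [ 0.4433 -0.0783  0.137 ]
scene [355 217   8   6  30] [359.  219.5] [ 0.4395 -0.1264  0.137 ]
scene [314 226   7  17  49] [317.5 234. ] [ 0.3449 -0.0776  0.137 ]
scene [351 239  15  14  57] [360.5 243.7] [ 0.3585 -0.1726  0.137 ]
[346.5643628  188.71664531] [327.7716471  194.77591839]
[366.44917824 194.27345919] [348.78700256 194.99857828]
[320.4108231  207.35762868] [317.55088374 226.94086579]
[339.67358734 213.17655668] [337.8137443  227.15780806]
[359.39794904 219.13492482] [357.88266896 227.37267398]
shaker/dome exp [257.33184109 241.37229333] core exp [480.97854218 235.66226145]
```

Run:
```python
from h import *
for n in ('t','s'):
    a=cv2.imread(f'pics/{n}0.png'); b=cv2.imread(f'pics/{n}9.png'); d=cv2.absdiff(a,b).max(2)>30
    nm='top' if n=='t' else 'scene'
    ex=lambda p:proj(nm,p).round(0)
    box=(240,225,280,262) if n=='t' else (255,205,300,260)
    x0,y0,x1,y1=box; m=d[y0:y1,x0:x1].astype(np.uint8); _,l,s,c=cv2.connectedComponentsWithStats(m)
    print(nm,[(list(q),) for q in s[1:] if q[4]>30],'exp top/bottom',ex((.434,.1445,.09))-[x0,y0],ex((.434,.1445,0))-[x0,y0])
a=cv2.imread('pics/t0.png');b=cv2.imread('pics/t9.png')
# bystanders: eggs, butter regions
for bx in [(276,255,294,280),(307,258,326,282),(330,255,380,297)]:
    x0,y0,x1,y1=bx; print(bx,cv2.absdiff(a,b)[y0:y1,x0:x1].mean())
hsv=cv2.cvtColor(b,cv2.COLOR_BGR2HSV); m=cv2.inRange(hsv,(8,60,60),(22,255,255)); k=np.zeros_like(m); k[215:265,455:510]=m[215:265,455:510]
_,l,s,c=cv2.connectedComponentsWithStats(k); print('core',s[1:],c[1:])
```

```text
top [([np.int32(17), np.int32(12), np.int32(23), np.int32(19), np.int32(256)],)] exp top/bottom [17. 16.] [22. 23.]
scene [([np.int32(0), np.int32(1), np.int32(7), np.int32(12), np.int32(50)],), ([np.int32(37), np.int32(0), np.int32(8), np.int32(24), np.int32(128)],), ([np.int32(3), np.int32(8), np.int32(10), np.int32(7), np.int32(40)],), ([np.int32(0), np.int32(23), np.int32(29), np.int32(16), np.int32(242)],)] exp top/bottom [4. 2.] [ 6. 33.]
(276, 255, 294, 280) 19.130370370370372
(307, 258, 326, 282) 49.57602339181287
(330, 255, 380, 297) 49.30079365079365
core [[485 215  14   7  43]
 [499 215   6   3  10]
 [474 216   1   1   1]
 [477 216   1   1   1]
 [484 217   1   1   1]
 [507 217   1   1   1]
 [509 216   1   3   3]
 [479 219   5   3   6]
 [497 218  13  13  64]
 [507 219   1   2   2]
 [485 220   1   1   1]
 [489 221   1   2   2]
 [474 222   3   2   4]
 [479 222   1   1   1]
 [482 223   3   2   3]
 [486 222   1   1   1]
 [466 225   1   1   1]
 [473 225   1   1   1]
 [478 225   1   1   1]
 [488 225   1   1   1]
 [492 224   3   2   4]
 [480 226   1   1   1]
 [486 226   1   1   1]
[... 1165 characters left out ...]
  ]
 [486.         226.        ]
 [490.5        226.5       ]
 [498.         228.94444444]
 [462.83333333 230.5       ]
 [484.         229.33333333]
 [488.         230.        ]
 [490.66666667 229.33333333]
 [494.         228.        ]
 [481.33333333 230.66666667]
 [493.         230.        ]
 [502.8        231.4       ]
 [487.         232.        ]
 [492.         233.        ]
 [506.5        233.5       ]
 [482.         234.        ]
 [484.         234.        ]
 [499.         235.        ]
 [508.5        236.5       ]
 [505.         238.        ]
 [505.         241.        ]
 [509.         241.        ]
 [455.         243.        ]
 [460.37288136 257.24858757]
 [479.         251.        ]]
```

Run:
```python
from h import *
a=cv2.imread('pics/s0.png');b=cv2.imread('pics/s9.png')
for n,(x0,y0,x1,y1) in dict(egga=(256,236,282,262),eggb=(286,248,308,274),butter=(302,256,358,298),bowl=(468,276,522,314)).items():
    r=cv2.matchTemplate(b[y0-12:y1+12,x0-12:x1+12],a[y0:y1,x0:x1],cv2.TM_CCOEFF_NORMED); _,v,_,p=cv2.minMaxLoc(r); print(n,round(v,2),np.array(p)-12)
hsv=cv2.cvtColor(b,cv2.COLOR_BGR2HSV); 
def brown(im): 
    h=cv2.cvtColor(im,cv2.COLOR_BGR2HSV); return cv2.inRange(h,(8,60,60),(22,255,255))
k=np.zeros((480,640),np.uint8); k[255:320,465:525]=brown(b)[255:320,465:525]&~brown(a)[255:320,465:525]
_,l,s,c=cv2.connectedComponentsWithStats(k); print('core',s[1:][s[1:,4]>20],'exp top,bot',proj('scene',(.46,-.438,.07)),proj('scene',(.46,-.438,.03)))
```

```text
egga 0.76 [0 0]
eggb 1.0 [0 0]
butter 0.82 [0 0]
bowl 0.18 [ 12 -12]
core [[486 280  17  27 334]] exp top,bot [497.43626952 283.34283339] [494.3252602  298.36849423]
```

Everything matches: eggs and butter unmoved, core in the bowl, shaker, spool and jars where expected. Handing in.

```bash
python3 -c "
from workcell import manip
print(manip.hand_in())"
```

```text
the job is handed in; nothing more can be done
None
```

The job is handed in with no verdict returned. In the final camera checks the five jars were in their rows, the spool on its seat, the core in the bowl, the shaker standing on the table, and the eggs and butter unmoved.

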